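# Set up the strain viewer for a glass nugget

### The arm

A 7-joint arm with a two-finger parallel gripper is mounted at the origin on a cart in front of the work surface, level with it; the furniture and walls round the work are solid. World frame = base frame: x ahead of the robot, y to its left, z up, the work surface at z = 0. Lengths are in m, angles in rad, forces in N, time in s.
With the tool pointing down it reaches from about 0.375 to 0.925 m from the base axis. Payload 3.1 kg.
Tool frame: the origin (TCP) lies at the centre of the arm's flange, where the gripper is bolted on; the fingertips stand 173 mm ahead of it and the grasp point (between the pads) lies 155 mm ahead of it (robot.tips_ahead is the distance from the TCP to the fingertips, in m); z points along the fingers, y is the line along which they close (so a half turn about z gives the same grasp; the last joint's range is limited). The gripper opens to 85 mm and grips with 20 to 120 N. Pads are 22 mm wide; open, the fingers measure 114 mm over their backs; the gripper's body (76 mm by 85 mm) begins 54 mm behind the grasp point. The pads swing forward as they close: fully open they stand 13 mm farther back than shut.
Start: joints at [-1.417, 0.383, 0.044, 1.598, -0.018, 1.161, -0.05], TCP at [0.162, 0.63, 0.405] pointing down, gripper open.
Joint ranges: [-2.61, 2.61], [-0.41, 2.15], [-1.48, 1.57], [0, 2.5], [-1.57, 4.71], [0.05, 1.97], [-2.85, 2.85]. Speed limits (rad/s): [2.79, 2.79, 3.14, 3.14, 3.14, 3.14, 3.14].

### API

Orientations are given as a unit quaternion [x, y, z, w].
In Python, from rig import robot gives the robot as it stands.
- The arm moves only by the shell command python3 -m creep 'ROWS' [FORCE]. ROWS is JSON, a list of rows, each a list of 5 numbers: the opening in per cent of the stroke, from 0 (shut) to 100 (fully open), then the shift along the tool's x, y, z in units of 50 mm (1.0 is 50 mm), then the turn about the tool's z in units of 6 degrees (1.0 is 6 degrees). In form: [[hand, tx, ty, tz, spin], ...]. A call has 1 to 20 rows; each row is the pose to reach, as a shift and turn from the pose commanded when the call began, along the tool's axes at that moment; what a row does not reach only later rows make up. A row lasts 1/8 s, in which the tool goes at most 62.5 mm and 10.7 degrees, less where a joint would pass 70% of its speed; a pose out of reach is approached as far as the arm can. A call with a gripper value outside its range is refused whole. The fingers move at their own pace and stop on an object; FORCE is the grip in N (left out, the last holds). Time passes only in rows, so rows that repeat a pose let the fingers close. It gives the time, the measured TCP pose, the force, the opening and the grip force at its end, in the units of the state.
- robot.read_state(): the state, without advancing time (a new reading comes with each control period).
- robot.snapshot(name): name is "scene" or "side" or "wrist"; returns a dict with "frame" (480x640x3 uint8, red, green, blue), "fx", "fy", "cx", "cy" (pixels), "dist" ([k1, k2, p1, p2, k3] as OpenCV has them; the pictures are not rectified), "world_from_camera" (4x4, takes a point from camera to world coordinates). Camera axes: x right, y down, z forward; pixel columns grow to the right and rows downward; lengths in m; the calibration is good to about 2 mm. A picture is of the moment at which its call begins. There is no depth.
- robot.close_job(): hands the job in; it is judged then, once.
The state is a dict: "time_s": time; "joints": joint angles; "joint_velocities": joint speeds; "joint_torque": joint torques, N m; "ee_pos": TCP position; "orientation": TCP orientation; "force": force on the tool from outside, world axes, zero at the start; "ft_torque": the same for the moment, N m; "grip_width": finger opening in m; "gripper_force": force on a finger pad.
Only numpy, scipy, OpenCV 4.12 (cv2) and the standard library are available. Lean on these libraries where they do the work, as an engineer would, in place of code of your own. Each camera call takes 0.05 s, during which the arm holds its last target. There are 200 camera calls.

### The job

Get the strain viewer ready to check the green glass nugget: with a fingertip push the orange tab of the carriage fully home, so that the nugget lies under the viewing ring, and push the ring's orange lever round until its black pointer stands in the middle of the red mark on the scale. Only push: do not pinch the tab or the lever, do not touch or lift the nugget, do not turn the scale ring, and leave the things around the viewer alone.

Things in the scene. Friction and masses are not known exactly. Their poses are not given: they have to be found in the camera images.
- polariscope: Grey strain viewer, fixed to the bench. Origin: on the bench under the ring's centre; x points to the column at its back, y to its left. Lamp base 180 x 150 mm, 52 mm high (x from -76 to 104 mm); above it a round head, 160 mm across, from z = 104 to 118 mm. Nothing stands above z = 147 mm. The carriage runs out of its right (-y) side on rails, 64 mm high, that end at y = -125 mm.
- ring_axis (a point): Centre of the top of the black viewing ring (105 mm across), on its upright turning axis, 131.5 mm above the bench. The aluminium scale ring round it is 156 mm across, its top at z = 123.5 mm.
- analyser (a joint): Turn of the viewing ring with its lever, rad. At 0 the lever points to the viewer's front (-x); it grows counter-clockwise seen from above: the lever goes from the viewer's left, where it starts, to its right. Stops at -1.3 and 0.85. Light friction (about 1 N at the paddle), no spring; it stays where it is left.
- paddle (a point): Centre of the orange finger paddle at the lever's end, 112 mm from the ring's axis, 131 mm above the bench: an upright plate 32 mm long (along the lever), 9 mm thick (along the way it moves) and 32 mm high (z = 115 to 147 mm). Its y lies across the paddle, x along it towards the axis. The space below and outside it is clear.
- pointer (a point): Point on the middle line of the lever's black pointer arm (3 mm wide), 70 mm from the ring's axis, where it crosses the scale
- red_mark (a point): Middle of the red mark on the scale ring, 70 mm from the ring's axis; the mark is 8 mm wide and 21 mm long, the other scale lines are black. Where it stands differs from day to day.
- bezel (a joint): Turn of the aluminium scale ring that carries the red mark, rad; 0 has the mark at the viewer's front, the sense is that of joint analyser: when the two are equal the pointer is in the middle of the mark. It is clamped stiffly and must stay.
- carriage (a joint): Travel of the carriage, m: 0 is fully out, where it starts; 0.100 is fully home against its stop, with the nugget under the ring's centre. It moves along the viewer's +y with about 1.5 N of friction and no spring.
- tab (a point): Centre of the outer (-y) face of the upright orange tab at the carriage's outer end: the face to push. The tab is 46 mm wide, 8 mm thick and 36 mm high (z = 58 to 94 mm); its axes are the viewer's; outside it nothing of the viewer is in the way, also when home. The face lies 143 mm outside the pocket's centre.
- pocket (a point): Centre of the floor of the round pocket in the carriage (28 mm diameter, 4 mm deep), 56 mm above the bench; its axes are the viewer's
- green_nugget: Green glass nugget, a flat dome 21 mm across and 9 mm high, loose in the carriage's pocket. Origin: centre of its underside.
- pink_nugget: Pink glass nugget, 21 mm across and 9 mm high, on the bench in front of the viewer; leave it
- nugget_tin: Closed round grey tin, 52 mm across and 34 mm high, on the bench in front of the viewer; leave it
- wax_pencil: Black wax pencil, 61 mm long and 8 mm thick, on the bench in front of the viewer; leave it

How it is judged:
At the end, for the whole second after the job is handed in: The carriage is home to within 4 mm with the green nugget lying in its pocket, the pointer's middle line is within 4 mm of the middle of the red mark (that is, on the red), and lever and carriage are at rest (value of joint carriage above 0.096 m and horizontal distance between pointer and red_mark below 0.004 m and horizontal distance between green_nugget and pocket below 0.006 m and z of green_nugget in the frame of pocket below 0.003 m and velocity of joint analyser between -0.02 and 0.02 rad/s and velocity of joint carriage between -0.005 and 0.005 m/s); the robot touches nothing.
It fails at once if the green nugget is touched by the robot (contact force between any of the fingers, the arm and green_nugget above 0.2 N).
It fails at once if the green nugget is lifted or comes out of its pocket (z of green_nugget in the frame of pocket above 0.008 m or horizontal distance between green_nugget and pocket above 0.015 m).
It fails at once if the scale ring is turned (its mark moves by more than 3 mm) (distance of red_mark from where it was at the start of the episode above 0.003 m).
It fails at once if a thing beside the viewer is disturbed (moved by more than 20 mm) (distance of any of pink_nugget, nugget_tin, wax_pencil from where it was at the start of the episode above 0.02 m).
It fails at once if the tab or the paddle is taken between the fingers (the grasp point lies within it) ((x of the grasp point in the frame of tab between -0.023 and 0.023 m and y of the grasp point in the frame of tab between 0 and 0.008 m and z of the grasp point in the frame of tab between -0.03 and 0.03 m) or (x of the grasp point in the frame of paddle between -0.016 and 0.016 m and y of the grasp point in the frame of paddle between -0.0045 and 0.0045 m and z of the grasp point in the frame of paddle between -0.03 and 0.03 m)).
It also fails if it takes over 54 s, if anything falls off the work surface, if the arm or the gripper's body presses on something with over 40 N, if the wrist force passes 120 N, or if a joint passes its speed limit or range.

## Working session

There is one attempt and no reset: what is moved stays moved. The work goes in short steps, Python scripts to look and compute and a shell command to move; the robot and the scene stay as the last step left them, time stands still between calls to the robot, and variables do not carry over. Pictures are saved under pics/ and viewed, at most 12 in all, crops included, and the job is handed in when it is done.

```bash
mkdir -p pics; python3 - <<'E'
from rig import robot
import cv2,numpy as np
s=robot.read_state();print(s['time_s'],s['ee_pos'],s['orientation'],s['force'],s['grip_width'])
for n in('scene','side'):
    d=robot.snapshot(n);cv2.imwrite(f'pics/{n}0.png',d['frame'][:,:,::-1])
    print(n,d['fx'],d['fy'],d['cx'],d['cy'],d['dist'],np.round(d['world_from_camera'],3).tolist())
E
```

```text
0.0 [0.16180754 0.62901654 0.40325888] [ 1.25522649e-01  9.92089849e-01 -1.33710789e-03 -9.54989071e-05] [-0.52093327  0.19908693  0.01510948] 0.08559138680004792
scene 576.2227895913325 576.2227895913325 316.36014160297407 242.58419790362532 [-0.09989483  0.          0.          0.          0.        ] [[-0.745, -0.294, 0.599, -0.02], [-0.667, 0.296, -0.684, 0.502], [0.024, -0.909, -0.417, 0.468], [0.0, 0.0, 0.0, 1.0]]
side 570.569078205132 570.569078205132 324.2282409838124 246.84219435072697 [-0.1112487  0.         0.         0.         0.       ] [[-0.961, -0.129, 0.246, 0.255], [-0.277, 0.411, -0.868, 0.704], [0.011, -0.902, -0.431, 0.489], [0.0, 0.0, 0.0, 1.0]]
```

View pics/scene0.png

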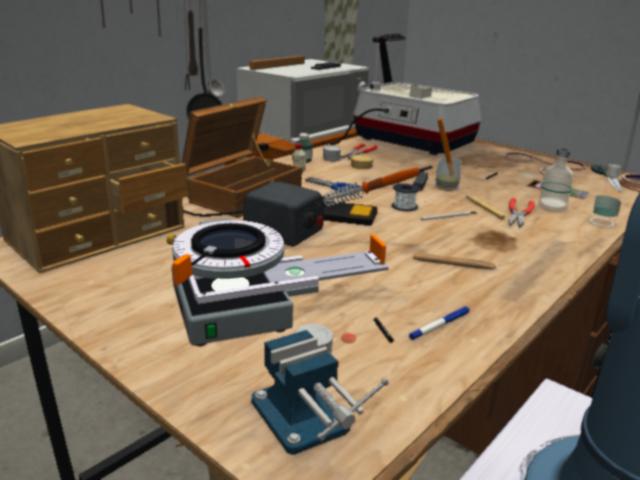

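View pics/side0.png

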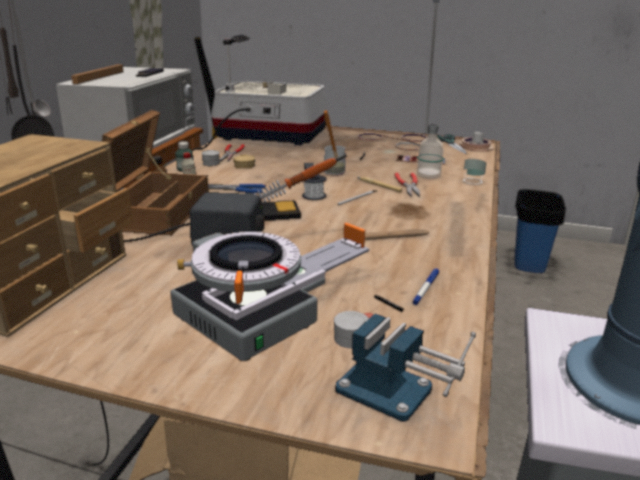

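The scene view shows the paddle at (181,270), the red mark at (244,261), the tab at (378,248) and the ring at (229,243). In the side view they are at (239,287), (281,268), (354,235) and (246,258).

```bash
cat > h.py <<'E'
import cv2,numpy as np
from rig import robot
def ray(d,px):
    K=np.array([[d['fx'],0,d['cx']],[0,d['fy'],d['cy']],[0,0,1]])
    u=cv2.undistortPoints(np.float64(px).reshape(-1,1,2),K,np.array(d['dist'])).reshape(-1,2)
    W=np.array(d['world_from_camera']);v=np.c_[u,np.ones(len(u))]@W[:3,:3].T
    return W[:3,3],v/np.linalg.norm(v,axis=1)[:,None]
def plane(d,px,z):
    o,v=ray(d,px);return o+v*((z-o[2])/v[:,2])[:,None]
def tri(dp):
    A=0;b=0
    for d,p in dp:
        o,v=ray(d,[p]);M=np.eye(3)-np.outer(v[0],v[0]);A=A+M;b=b+M@o
    return np.linalg.solve(A,b)
def blobs(d,lo,hi,roi,s=120,v=80,amin=15):
    x0,y0,x1,y1=roi;h=cv2.cvtColor(d['frame'],cv2.COLOR_RGB2HSV)
    if lo<0: h[...,0]=(h[...,0].astype(int)+20)%180;lo+=20;hi+=20
    m=cv2.inRange(h,(lo,s,v),(hi,255,255));k=np.zeros_like(m);k[y0:y1,x0:x1]=m[y0:y1,x0:x1]
    n,l,st,c=cv2.connectedComponentsWithStats(k)
    return [(np.round(c[i],1).tolist(),st[i].tolist()) for i in range(1,n) if st[i,4]>=amin],l
def circ(P):
    A=np.c_[2*P[:,:2],np.ones(len(P))];s=np.linalg.lstsq(A,(P[:,:2]**2).sum(1),rcond=None)[0]
    return s[:2],np.sqrt(s[2]+s[:2]@s[:2])
E
python3 - <<'E'
from h import *
for n,roi in(('scene',(160,210,400,300)),('side',(180,215,375,310))):
    d=robot.snapshot(n)
    print(n,'orange',blobs(d,6,16,roi,170,120)[0]);print(' red',blobs(d,-6,5,roi,140,110)[0])
    g=cv2.cvtColor(d['frame'],cv2.COLOR_RGB2GRAY)
    m=(g<70).astype(np.uint8);n2,l,st,c=cv2.connectedComponentsWithStats(m)
    p=(229,226) if n=='scene' else (246,237)
    for i in range(1,n2):
        if st[i,4]>100 and roi[0]<c[i][0]<roi[2] and roi[1]<c[i][1]<roi[3]:
            ct=max(cv2.findContours((l==i).astype(np.uint8),0,cv2.CHAIN_APPROX_NONE)[0],key=len)
            print(' dark',st[i],circ(plane(d,cv2.convexHull(ct).reshape(-1,2),.1315)))
    x,y,w,h=(160,205,240,110) if n=='scene' else(170,215,210,110)
    cv2.imwrite(f'pics/{n}1.png',cv2.resize(d['frame'][y:y+h,x:x+w,::-1],None,fx=3,fy=3,interpolation=cv2.INTER_CUBIC))
E
```

```text
scene orange [([379.7, 246.5], [371, 234, 15, 30, 147]), ([181.8, 268.1], [173, 255, 19, 28, 391])]
 red [([244.3, 260.3], [239, 256, 11, 11, 55])]
 dark [ 190  224   75   42 1998] (array([0.55869776, 0.04345304]), np.float64(0.06321690112781206))
 dark [371 239  13  24 162] (array([ 0.39450375, -0.08743302]), np.float64(0.0279533516066903))
side orange [([354.0, 228.0], [345, 224, 19, 10, 78]), ([238.1, 282.9], [235, 270, 7, 32, 127])]
 red [([279.8, 266.5], [273, 263, 15, 9, 36])]
 dark [ 210  236   72   36 1933] (array([0.5608553 , 0.03444788]), np.float64(0.05477603464741354))
 dark [246 267  53  26 270] (array([0.51071247, 0.08839589]), np.float64(0.042926560439539706))
 dark [ 176  274  135   58 1686] (array([0.52085674, 0.14054591]), np.float64(0.08156916317101255))
 dark [216 286  24  23 170] (array([0.52324032, 0.15202619]), np.float64(0.024777489026809648))
```

View pics/scene1.png

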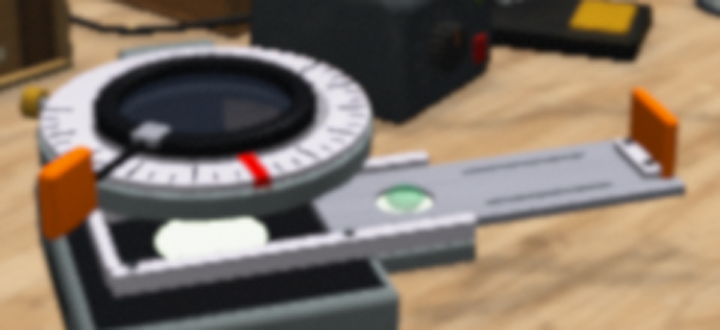

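View pics/side1.png

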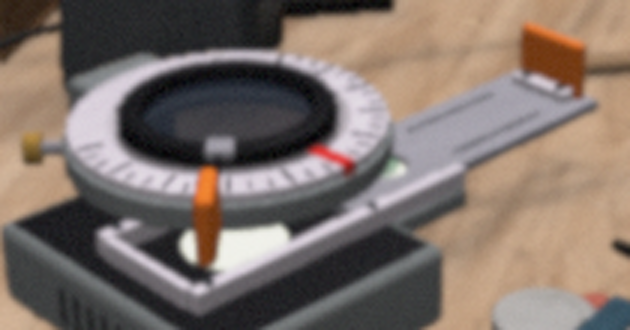

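Both crops agree: the ring lies between the pointer, with the paddle on the left, and the red mark on the right. The carriage with the nugget and the tab runs out to the upper right. Next I'll triangulate these points.

```bash
python3 - <<'E'
from h import *
a=robot.snapshot('scene');b=robot.snapshot('side')
pad=tri([(a,(181.8,268.1)),(b,(238.3,286))]);tab=tri([(a,(377.7,249)),(b,(354.3,235))])
print('pad',pad,'tab',tab)
r=[plane(a,[(244.3,260.3)],.1235)[0],plane(b,[(280,267.5)],.1235)[0]];print('red',r)
S=np.array([(94,105),(317,98),(206,55),(120,68),(290,68),(300,130)])/3+[160,205]
T=np.array([(118,115),(338,113),(228,62),(140,80),(318,80),(320,140)])/3+[170,215]
c1=circ(plane(a,S,.1315));c2=circ(plane(b,T,.1315));print(c1,c2)
c=(c1[0]+c2[0])/2
t=tab[:2]-c;print('tab dist',np.linalg.norm(t));yv=-t/np.linalg.norm(t);xv=np.array([yv[1],-yv[0]])
print('yaw deg',np.degrees(np.arctan2(xv[1],xv[0])))
for n,p in(('pad',pad),('r0',r[0]),('r1',r[1])):
    q=p[:2]-c;x,y=q@xv,q@yv;print(n,np.linalg.norm(q),'ang',np.arctan2(-y,-x))
for n,i in(('nug a',plane(a,[(295,271.5)],.06)[0]),):print(n,i)
for z,p in((.0,(348,337)),(.034,(318,333))):print('pink/tin',plane(a,[p],z))
print('vise',plane(a,[(380,382)],.05),plane(a,[(268,345)],.08),plane(a,[(335,345)],.08))
E
```

```text
pad [0.52895428 0.13148047 0.1343883 ] tab [ 0.45224559 -0.18494328  0.07956559]
red [array([0.50663627, 0.0466496 , 0.1235    ]), array([0.50326186, 0.04940116, 0.1235    ])]
(array([0.56355741, 0.02614182]), np.float64(0.05485934531672623)) (array([0.56172682, 0.0314623 ]), np.float64(0.054167915482996015))
tab dist 0.24057111024147418
yaw deg -27.31573064686032
pad 0.10806352990312006 ang -0.7770220843079555
r0 0.05878085332859276 ang 0.16825081236986156
r1 0.06285171231605459 ang 0.14283760148205396
nug a [ 0.51967556 -0.06590013  0.06      ]
pink/tin [[ 0.40291452 -0.0551337   0.        ]]
pink/tin [[0.40766577 0.00596419 0.034     ]]
vise [[0.27286633 0.05062585 0.05      ]] [[0.38766053 0.1177841  0.08      ]] [[0.33128208 0.06356232 0.08      ]]
```

```bash
python3 -m creep '[[0,-9.4,-9.4,0,2.4],[0,-9.4,-9.4,0,2.4],[0,-9.4,-9.4,0,2.4],[0,-9.4,-9.4,0,2.4],[0,-9.4,-9.4,0,2.4],[0,-9.4,-9.4,0,2.4],[0,-9.4,-9.4,0,2.4],[0,-9.4,-9.4,0,2.4],[0,-9.4,-9.4,0,2.4],[0,-9.4,-9.4,0,2.4],[0,-9.4,-9.4,0,2.4],[0,-9.4,-9.4,0,2.4],[0,-9.4,-9.4,0,2.4],[0,-9.4,-9.4,0,2.4],[0,-9.4,-9.4,0,2.4],[0,-9.4,-9.4,0,2.4]]' 30
python3 - <<'E'
from h import *
d=robot.snapshot('wrist');cv2.imwrite('pics/w0.png',d['frame'][:,:,::-1]);print(np.round(d['world_from_camera'],3).tolist());s=robot.read_state();print(s['time_s'],s['ee_pos'],s['orientation'],s['joints'],s['grip_width'])
E
```

```text
time_s: 2.3
ee_pos: [0.4998, 0.0581, 0.4047]
orientation: [0.248, 0.969, 0.0, -0.0]
force: [-0.7, -0.4, 1.3]
grip_width: -0.0001
gripper_force: 0.0
[[0.481, 0.838, 0.259, 0.435], [0.877, -0.46, -0.141, 0.094], [0.001, 0.295, -0.956, 0.375], [0.0, 0.0, 0.0, 1.0]]
2.35 [0.49987345 0.05783529 0.40467338] [ 2.48285231e-01  9.68686966e-01  6.43898832e-05 -3.53829779e-05] [-0.75338042  0.10460471  0.59557578  1.96844025 -0.06636908  1.0873796
  0.93951473] 0.00026784586139847247
```

View pics/w0.png

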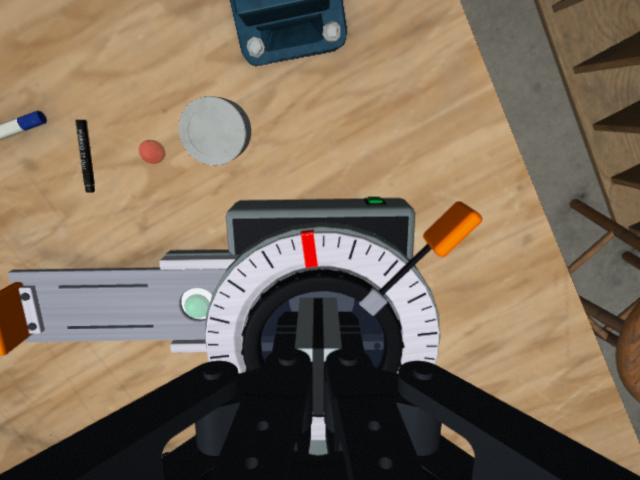

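The wrist view shows the red mark at (309,250), the paddle top at (454,228), the pointer from (424,247) to (385,286), the nugget at (196,304) and the tab at the left edge at (10,318).

```bash
python3 - <<'E'
from h import *
d=robot.snapshot('wrist')
R,l=blobs(d,-6,5,(280,220,340,290),140,110);O,l2=blobs(d,6,16,(0,190,500,360),150,90);print(R,O)
# scale-ring edge: white->non white along radial lines in upper half
g=cv2.cvtColor(d['frame'],cv2.COLOR_RGB2HSV);w=((g[...,2]>150)&(g[...,1]<45)).astype(np.uint8)
P=[]
for a in np.radians(np.r_[180:222:3,240:262:3,280:310:3,335:362:3]):
    rr=[r for r in range(95,135) if w[int(345+r*np.sin(a)),int(322+r*np.cos(a))]]
    if rr:P.append((322+max(rr)*np.cos(a),345+max(rr)*np.sin(a)))
Q=plane(d,P,.1235)
for _ in range(3):
    c,r=circ(Q);e=abs(np.linalg.norm(Q[:,:2]-c,axis=1)-r);Q=Q[e<.002+0*e]
print('axis',c,r,len(Q))
e=plane(d,[(12,270),(155,268.5),(12,342),(165,341)],.06);print(e)
for i in(0,2):
    v=e[i+1]-e[i];print('y dir deg',np.degrees(np.arctan2(v[1],v[0])))
pt=plane(d,[(424,247),(385,286)],.127);rd=plane(d,[R[0][0]],.1235)[0];pd=plane(d,[(461,219)],.147)[0]
print('pointer',pt,'red',rd,np.linalg.norm(rd[:2]-c),'pad',plane(d,[O[-1][0]],.14))
an=lambda q:np.degrees(np.arctan2(*(q[:2]-c)[::-1]))
print('az red',an(rd),'ptr',an(pt[0]),an(pt[1]),np.degrees(np.arctan2(*(pt[0]-pt[1])[:2][::-1])),'pad',an(plane(d,[O[-1][0]],.14)[0]))
print('nug',plane(d,[(196,304)],.065))
E
```

```text
[([309.1, 248.9], [301, 231, 17, 37, 448])] [([451.5, 227.6], [424, 201, 59, 56, 1670]), ([2.2, 344.3], [0, 326, 10, 30, 131])]
axis [0.57017533 0.01756177] 0.08411775074527143 23
[[ 0.42638354 -0.17365793  0.06      ]
 [ 0.47891405 -0.07583213  0.06      ]
 [ 0.47574298 -0.21564895  0.06      ]
 [ 0.53587871 -0.10577901  0.06      ]]
y dir deg 61.765087411516944
y dir deg 61.30654278079272
pointer [[0.5370852  0.11236494 0.127     ]
 [0.54881902 0.08011534 0.127     ]] red [0.50531593 0.04959847 0.1235    ] 0.07234010833611529 pad [[ 0.46369449 -0.14308246  0.14      ]]
az red 153.71335288659404 ptr 109.24104421901411 108.85032614055467 109.99361086507716 pad -123.53786447455785
nug [[ 0.5187291  -0.06215563  0.065     ]]
```

```bash
python3 -m creep '[[0,-0.2,1.0,0,1.7],[0,-0.2,2.0,0,3.4],[0,-0.2,2.0,0,5.1],[0,-0.2,2.0,0,7],[0,-0.2,2.0,0,7],[0,-0.2,2.0,1.0,7],[0,-0.2,2.0,1.8,7],[0,-0.2,2.0,2.2,7],[0,-0.2,2.0,2.2,7],[0,-0.2,2.0,2.2,7]]'
python3 - <<'E'
from h import *
d=robot.snapshot('wrist');e=robot.snapshot('side')
cv2.imwrite('pics/w1.png',np.hstack([cv2.resize(d['frame'],(400,300)),cv2.resize(e['frame'][180:360,130:370],(400,300))])[:,:,::-1])
E
```

```text
time_s: 3.65
ee_pos: [0.558, 0.14, 0.2963]
orientation: [0.579, 0.815, 0.001, 0.001]
force: [-0.7, 0.3, 0.8]
grip_width: -0.0002
gripper_force: 0.0
```

View pics/w1.png

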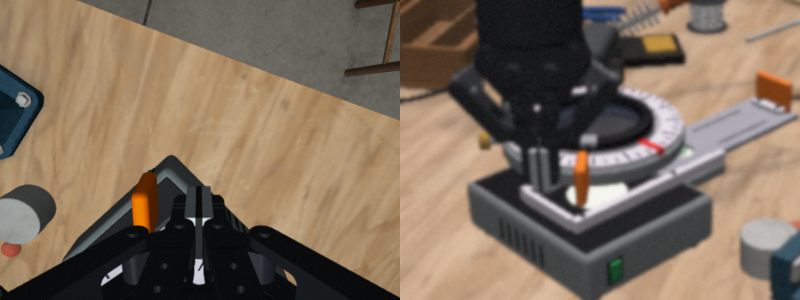

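The fingertip stands free on the left of the paddle, with a gap of about 10 mm. I'll work out the arc waypoints next.

```bash
cat >> h.py <<'E'
def rel(p,az=None):
    "rows to world xy p with tool y at azimuth az (deg), from now"
    s=robot.read_state();q=s['orientation'];x=np.array([2*q[0]**2-1+2*q[3]**2,2*q[0]*q[1]]);y=np.array([-x[1],x[0]])*-1
    a0=np.degrees(np.arctan2(y[1],y[0]));D=np.array(p)-s['ee_pos'][:2]
    return np.round([D@x/.05,D@y/.05,0 if az is None else (a0-az)/6],2)
E
python3 - <<'E'
from h import *
C=np.array([.567,.025])
for az in(98,102,106,110,114,118,122,126,130,134,138):
    a=np.radians(az);print(az,rel(C+.115*np.array([np.cos(a),np.sin(a)]),az+9.7-90))
E
```

```text
98 [ 0.02 -0.14  0.25]
102 [ 0.05 -0.3  -0.42]
106 [ 0.06 -0.46 -1.09]
110 [ 0.07 -0.62 -1.75]
114 [ 0.06 -0.78 -2.42]
118 [ 0.04 -0.94 -3.09]
122 [ 0.01 -1.1  -3.75]
126 [-0.03 -1.25 -4.42]
130 [-0.08 -1.41 -5.09]
134 [-0.15 -1.55 -5.75]
138 [-0.22 -1.7  -6.42]
```

```bash
python3 -m creep '[[0,0.02,-0.14,0],[0,0,0,0,0]]' 2>&1 | tail -1; python3 -m creep '[[0,0.02,-0.14,0,0],[0,0.05,-0.3,0,-0.4],[0,0.06,-0.46,0,-1.1],[0,0.07,-0.62,0,-1.75],[0,0.06,-0.78,0,-2.4],[0,0.04,-0.94,0,-3.1],[0,0.01,-1.1,0,-3.75],[0,-0.03,-1.25,0,-4.4],[0,-0.08,-1.4,0,-5.1],[0,-0.14,-1.55,0,-5.75],[0,-0.2,-1.65,0,-6.2],[0,-0.22,-1.7,0,-6.4],[0,-0.22,-1.7,0,-6.4]]'
python3 - <<'E'
from h import *
d=robot.snapshot('wrist');e=robot.snapshot('side');f=robot.snapshot('scene')
cv2.imwrite('pics/w2.png',np.hstack([cv2.resize(f['frame'][205:315,160:300],(400,314)),cv2.resize(e['frame'][215:325,170:310],(400,314))])[:,:,::-1])
E
```

```text
invalid input
time_s: 5.38
ee_pos: [0.4801, 0.1016, 0.2949]
orientation: [0.279, 0.96, 0.0, -0.0]
force: [0.2, -0.2, 1.2]
grip_width: 0.0
gripper_force: 0.1
```

View pics/w2.png

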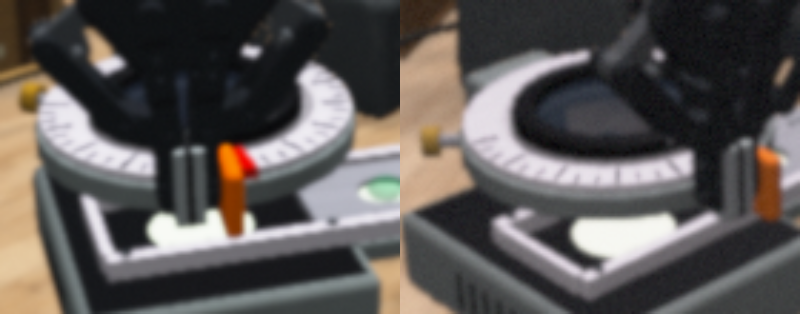

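The paddle has followed and is now close to the red mark. The malformed first call was refused, so nothing moved. I'll back off, rise and measure.

```bash
python3 -m creep '[[0,0,0.3,0,0],[0,0,0.3,-1,0],[0,-0.2,-0.2,-2.2,0],[0,-0.4,-0.8,-2.2,0],[0,-0.4,-0.8,-2.2,0],[0,-0.4,-0.8,-2.2,0]]'
python3 - <<'E'
from h import *
d=robot.snapshot('wrist')
cv2.imwrite('pics/w3.png',d['frame'][100:400,160:560,::-1].repeat(2,0).repeat(2,1))
print(blobs(d,-6,5,(200,150,500,320),140,110)[0],blobs(d,6,16,(200,100,500,320),150,90)[0])
E
```

```text
time_s: 6.28
ee_pos: [0.4759, 0.0584, 0.4043]
orientation: [0.279, 0.96, 0.0, -0.0]
force: [-0.2, 0.5, 0.2]
grip_width: 0.0001
gripper_force: 0.0
[([329.8, 280.7], [321, 263, 18, 36, 417])] [([353.0, 214.6], [343, 183, 21, 64, 854])]
```

View pics/w3.png

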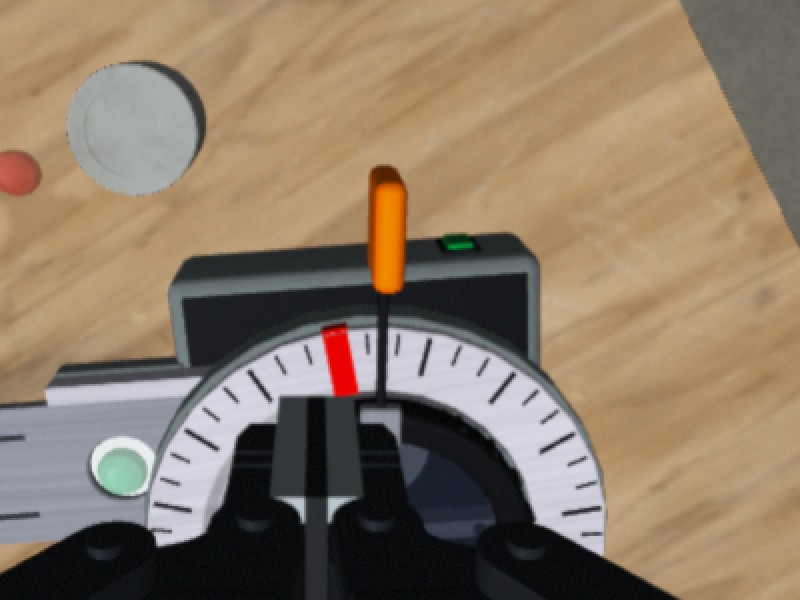

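The close view shows the pointer at crop (382,360), about 21 px from the red mark at (340,360). It still needs to go further.

```bash
python3 - <<'E'
from h import *
d=robot.snapshot('wrist')
r=plane(d,[(329.8,280.7)],.1235)[0][:2];p=plane(d,[(351,280.7)],.127)[0][:2]
p1,p2=plane(d,[(351.8,250),(350.5,300)],.127)[:,:2]
C=np.array([.567,.025])
g=np.linalg.norm(r-p);print('gap',g,'C->red',np.linalg.norm(r-C),'deg',np.degrees(g/.070))
az=lambda v:np.degrees(np.arctan2(v[1],v[0]))
print('az',az(r-C),az(p-C),'line',az(p1-p2))
E
```

```text
gap 0.013228311644350703 C->red 0.06668789206422782 deg 10.827520390072246
az 158.05363049521648 146.70588459330506 line 147.5816675294591
```

```bash
python3 - <<'E'
from h import *
C=np.array([.567,.025])
for az in(130,134,138,140,142,144,146,148,149.4):
    a=np.radians(az);print(az,rel(C+.1158*np.array([np.cos(a),np.sin(a)]),az-81))
E
```

```text
130 [0.3  1.11 1.45]
134 [0.35 0.95 0.78]
138 [0.38 0.79 0.12]
140 [ 0.39  0.71 -0.22]
142 [ 0.4   0.63 -0.55]
144 [ 0.41  0.55 -0.88]
146 [ 0.41  0.47 -1.22]
148 [ 0.41  0.39 -1.55]
149.4 [ 0.41  0.33 -1.78]
```

```bash
python3 -m creep '[[0,0.3,1.1,0,1.4],[0,0.3,1.1,0,1.4],[0,0.3,1.1,1,1.4],[0,0.3,1.1,2.2,1.4],[0,0.3,1.1,2.2,1.4],[0,0.35,0.95,2.2,0.8],[0,0.38,0.79,2.2,0.1],[0,0.4,0.63,2.2,-0.55],[0,0.41,0.55,2.2,-0.9],[0,0.41,0.47,2.2,-1.2],[0,0.41,0.39,2.2,-1.55],[0,0.41,0.33,2.2,-1.8],[0,0.41,0.33,2.2,-1.8],[0,0.41,0.33,2.2,-1.8],[0,0.41,0.6,2.2,-1.8],[0,0.41,0.6,1.2,-1.8],[0,0.2,0.3,0,-1.2],[0,0,0,0,0],[0,0,0,0,0],[0,0,0,0,0]]'
python3 - <<'E'
from h import *
d=robot.snapshot('wrist')
cv2.imwrite('pics/w4.png',d['frame'][150:350,200:500,::-1].repeat(2,0).repeat(2,1))
print(blobs(d,-6,5,(200,150,500,320),140,110)[0],blobs(d,6,16,(200,100,500,320),150,90)[0])
E
```

```text
time_s: 8.88
ee_pos: [0.4754, 0.0584, 0.4036]
orientation: [0.278, 0.961, -0.001, -0.001]
force: [-0.3, 0.9, 0.7]
grip_width: -0.0
gripper_force: 0.0
[([333.9, 281.2], [328, 265, 12, 34, 198]), ([325.7, 282.4], [322, 267, 8, 31, 59])] [([315.5, 220.8], [302, 188, 26, 64, 710])]
```

View pics/w4.png

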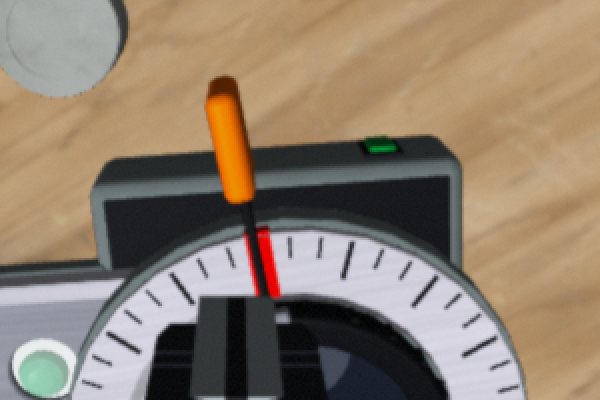

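The pointer now stands on the red, about 1 mm from the middle. Next is the carriage.

```bash
python3 - <<'E'
from h import *
C=np.array([.567,.025]);y=np.array([np.cos(np.radians(61.5)),np.sin(np.radians(61.5))])
for k in(-.270,-.1575):print(rel(C+k*y,61.5))
E
```

```text
[-2.26 -4.98 -0.63]
[-2.12 -2.73 -0.63]
```

```bash
python3 -m creep '[[0,-2.26,-5,0,-0.6],[0,-2.26,-5,0,-0.6],[0,-2.26,-5,0,-0.6],[0,-2.26,-5,0,-0.6],[0,-2.26,-5,0,-0.6],[0,-2.26,-5,0,-0.6],[0,-2.26,-5,0,-0.6],[0,-2.26,-5,1,-0.6],[0,-2.26,-5,2,-0.6],[0,-2.26,-5,3,-0.6],[0,-2.26,-5,3.25,-0.6],[0,-2.26,-5,3.25,-0.6]]'
python3 - <<'E'
from h import *
e=robot.snapshot('side');f=robot.snapshot('scene')
cv2.imwrite('pics/w5.png',np.hstack([cv2.resize(f['frame'][190:310,260:420],(400,300)),cv2.resize(e['frame'][170:290,260:420],(400,300))])[:,:,::-1])
E
```

```text
time_s: 10.42
ee_pos: [0.4376, -0.2132, 0.242]
orientation: [0.248, 0.969, 0.0, -0.001]
force: [1.1, 0.1, 0.4]
grip_width: -0.0004
gripper_force: 0.0
```

View pics/w5.png

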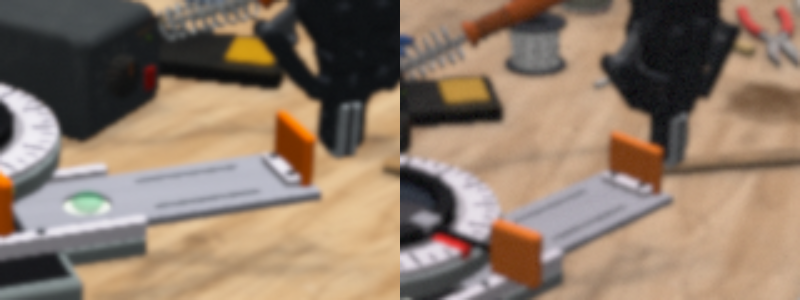

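The fingertip is outside the tab with a small gap and in line with it.

```bash
python3 -m creep '[[0,0,0.1,0,0],[0,0,0.2,0,0],[0,0,0.3,0,0],[0,0,0.4,0,0],[0,0,0.5,0,0],[0,0,0.6,0,0],[0,0,0.7,0,0],[0,0,0.8,0,0],[0,0,0.9,0,0],[0,0,1,0,0],[0,0,1.1,0,0],[0,0,1.2,0,0],[0,0,1.3,0,0],[0,0,1.4,0,0],[0,0,1.5,0,0],[0,0,1.6,0,0],[0,0,1.7,0,0],[0,0,1.8,0,0],[0,0,1.9,0,0],[0,0,2,0,0]]'; python3 -m creep '[[0,0,0.04,0,0],[0,0,0.08,0,0],[0,0,0.12,0,0],[0,0,0.16,0,0],[0,0,0.18,0,0],[0,0,0.18,0,0]]'
```

```text
time_s: 13.02
ee_pos: [0.4853, -0.1264, 0.242]
orientation: [0.249, 0.969, -0.0, -0.0]
force: [-1.5, -0.7, -1.0]
grip_width: -0.0003
gripper_force: 0.9
time_s: 13.78
ee_pos: [0.4899, -0.1187, 0.2422]
orientation: [0.249, 0.969, 0.0, 0.0]
force: [-1.9, 0.1, 0.2]
grip_width: -0.0002
gripper_force: 0.5
```

```bash
for i in 1 2; do python3 -m creep '[[0,0,0.03,0,0],[0,0,0.06,0,0],[0,0,0.06,0,0]]' | sed -n 2,4p; done
```

```text
ee_pos: [0.4914, -0.1161, 0.2423]
orientation: [0.249, 0.969, 0.0, 0.0]
force: [-0.8, -0.2, -0.5]
ee_pos: [0.4927, -0.1136, 0.2423]
orientation: [0.249, 0.969, -0.0, 0.0]
force: [-0.8, -1.0, 0.2]
```

```bash
python3 -m creep '[[0,0,0.03,0,0],[0,0,0.06,0,0],[0,0,0.06,0,0]]' | sed -n 2,4p; python3 -m creep '[[0,0,0.03,0,0],[0,0,0.06,0,0],[0,0,0.06,0,0]]' | sed -n 2,4p
```

```text
ee_pos: [0.493, -0.113, 0.2422]
orientation: [0.25, 0.968, -0.001, -0.0]
force: [-3.4, -5.3, 2.9]
ee_pos: [0.4934, -0.1125, 0.2423]
orientation: [0.251, 0.968, -0.003, -0.001]
force: [-5.8, -8.5, 4.3]
```

The position stalls and the force rises, so the carriage is at its stop. I'll back off and check.

```bash
python3 -m creep '[[0,0,-0.2,0,0],[0,0,-0.6,0,0],[0,0,-0.6,-1,0],[0,0,-0.6,-2,0],[0,0,-0.6,-3.2,0],[0,0.6,1.2,-3.2,0],[0,1.2,2.4,-3.2,0],[0,1.6,2.8,-3.2,0],[0,1.6,2.8,-3.2,0],[0,1.6,2.8,-3.2,0],[0,1.6,2.8,-3.2,0]]'
python3 - <<'E'
from h import *
d=robot.snapshot('wrist')
cv2.imwrite('pics/w6.png',d['frame'][:,:,::-1])
R=blobs(d,-6,5,(250,150,500,330),140,110)[0];O=blobs(d,6,16,(0,100,600,400),150,90)[0]
print(R,O)
E
```

```text
time_s: 16.65
ee_pos: [0.4929, 0.0506, 0.4022]
orientation: [0.251, 0.968, -0.0, 0.0]
force: [0.3, -0.6, 0.7]
grip_width: -0.0002
gripper_force: 0.0
[([328.2, 253.2], [323, 236, 11, 36, 212]), ([320.1, 255.9], [317, 238, 7, 35, 75])] [([313.0, 186.3], [301, 155, 23, 64, 705]), ([146.8, 327.9], [136, 289, 24, 70, 487])]
```

View pics/w6.png

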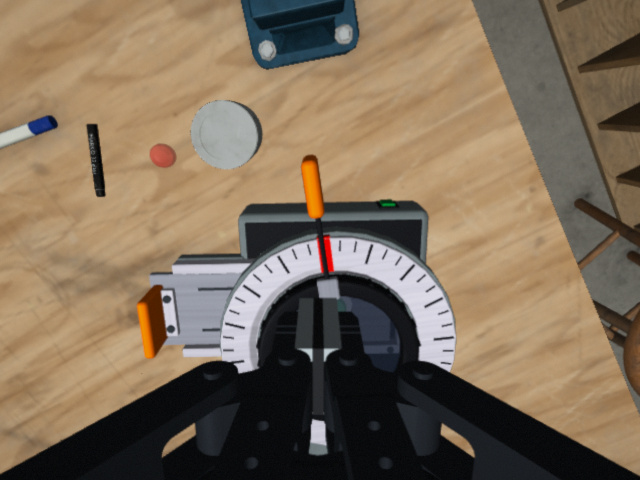

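The wrist view shows the tab home at (147,328), the pointer inside the red mark about 1.2 mm off the middle, the nugget visible under the ring at about (345,305), and the neighbouring things where they were. I'll hand the job in.

```bash
python3 -c "
from rig import robot
print(robot.close_job())"
```

```text
the job is handed in; nothing more can be done
None
```

I handed the job in at about 17 s: the carriage is against its stop with the nugget under the ring, and the pointer is about 1.2 mm off the middle of the red mark. The fingers were clear and nothing beside the viewer looked moved; the hand-in gave no verdict.

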